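# Clamp a sharpening stone in the ratchet stone holder

## Robot

A 6-joint arm with a two-finger parallel gripper is mounted at the origin on a cart in front of the work surface, level with it; the furniture and walls round the work are solid. World frame = base frame: x ahead of the robot, y to its left, z up, the work surface at z = 0. Lengths are in m, angles in degrees, forces in N, time in s.
With the tool pointing down it reaches from about 0.4 to 0.825 m from the base axis. Payload 7 kg.
Tool frame: the origin (TCP) lies midway between the tips of the shut fingers; the grasp point (between the pads) lies 19 mm behind it; z points along the fingers, y is the line along which they close (so a half turn about z gives the same grasp; the last joint's range is limited). The gripper opens to 88 mm and grips with 3 to 60 N. Pads are 19 mm wide; open, the fingers measure 130 mm over their backs; the gripper's body (78 mm by 193 mm) begins 47 mm behind the grasp point.
Start: joints at [93.455, 20.546, 0.682, 0, -70.136, -16.507], TCP at [0.152, 0.658, 0.227] pointing down, gripper open.
Joint ranges: [-176.03, 176.03], [-82.01, 121.73], [-58.28, 71.71], [-173.87, 95.51], [-174.79, -0.11], [-173.66, 173.66]. Speed limits (degrees/s): [136.94, 136.94, 172.46, 180, 180, 180].

## Interface

Orientations are given as [roll, pitch, yaw] about the fixed x, y, z axes, in that order (R = Rz(yaw) Ry(pitch) Rx(roll)).
In Python, from plant import ctrl gives the robot as it stands.
- The arm moves only by the tool arm_command, never from a script. Its argument "steps" is a list of rows, each an object with "translation": the shift along the tool's x, y, z in mm, a list of three; "rotation": the turn, a rotation vector about the tool's x, y, z in units of 5 degrees (1.0 is 5 degrees), a list of three; "claw": the finger opening in mm, from 0 to 87.6. In form: [{"translation": [x, y, z], "rotation": [rx, ry, rz], "claw": claw}, ...]. A call has 1 to 5 rows; each row is the pose to reach, as a shift and turn from the pose commanded when the call began, along the tool's axes at that moment; what a row does not reach only later rows make up. A row lasts 1/10 s, in which the tool goes at most 50 mm and 8.59 degrees, less where a joint would pass 70% of its speed; a pose out of reach is approached as far as the arm can. A call with a gripper value outside its range is refused whole. The fingers move at their own pace and stop on an object; the grip force is fixed at half the most. Time passes only in rows, so rows that repeat a pose let the fingers close. It gives the time, the measured TCP pose, the force, the opening and the grip force at its end, in the units of the state.
- ctrl.get_obs(): the state, without advancing time (a new reading comes with each control period).
- ctrl.snapshot(name): name is "side" or "top"; returns (picture, depth): 420x560x3 uint8, red, green, blue; 420x560 float32, m along the optical axis (not along the pixel's ray), 0 where there is no reading.
- ctrl.calibration(name): a dict with "vertical_fov" (degrees; the focal length in pixels is half the picture's height over the tangent of half this angle, whatever the lens; pixels are square), "cx", "cy" (the principal point, pixels), "k1" (the pictures are not rectified: a ray, as slopes to the right and down, at radius r is drawn at 1 + k1 r^2 times it, then the intrinsics apply), "rvec" (rotation vector, rad) and "tvec" (3), from world to camera coordinates, as OpenCV has them. Camera axes: x right, y down, z forward; pixel columns grow to the right and rows downward; lengths in m; the calibration is good to about 2 mm. A picture is of the moment at which its call begins. calibration takes no time and is no camera call.
- ctrl.close_job(): hands the job in; it is judged then, once.
The state is a dict: "clock": time; "joint_pos": joint angles; "qvel": joint speeds; "tau": joint torques, N m; "tool_pos": TCP position; "orientation": TCP orientation; "force": force on the tool from outside, world axes, zero at the start; "moment": the same for the moment, N m; "opening": finger opening in m; "gripper_force": force on a finger pad.
Only numpy, scipy, OpenCV 4.12 (cv2) and the standard library are available. Lean on these libraries where they do the work, as an engineer would, in place of code of your own. Each camera call takes 0.05 s, during which the arm holds its last target. There are 200 camera calls.

## Task

Set up the stone holder for knife sharpening: take the brick-red medium stone out of the blue caddy, lay it flat between the side tabs of the green holder and let go of it. Then pump the orange trigger against the black handle, a full squeeze at a time, until the jaw has closed the last gap and the stone sits against the end stop; make one more full squeeze to grip it firmly, no more, for these stones crack, and finish holding the trigger squeezed home. Leave the other two stones in the caddy and everything else on the bench alone.

Things in the scene. Friction and masses are not known exactly. Their poses are not given: they have to be found in the camera images.
- stone_medium: the brick-red sharpening stone to clamp, a block 140 x 40 x 25 mm, about 0.3 kg, lying flat; origin at the centre of its underside, x along its 140 mm length, y across its 40 mm width, z up
- stone_coarse: dark grey stone of the same size, stays in the caddy; axes as stone_medium
- stone_fine: cream-coloured stone of the same size, stays in the caddy; axes as stone_medium
- stone_caddy: fixed blue caddy, 228 x 158 mm; three compartments side by side along its x, 75 mm apart, each with one stone lying along the caddy's y; origin on the bench under its centre; floor 5 mm above the bench, walls between compartments only 11 mm above the bench, end walls 20 mm; stone tops are 30 mm above the bench, with 35 mm free between neighbours
- stone_holder: green and steel ratchet stone holder, fixed to the bench, 64 mm wide, 390 mm long; origin on the bench under the middle of the bed, x along the clamping line from the trigger end to the end stop, z up. Bed 22 mm above the bench; four steel side tabs at x = -50 and +50 mm rise 6 mm above it, 46 mm apart across y: 3 mm on each side of a stone laid in along x
- end_stop: fixed end stop of the holder, 50 mm wide, 56 mm high, with a rubber face towards the trigger end; origin on the bench at that face, axes as stone_holder
- stop_face (a point): point on the rubber face of the end stop, at bed height on the clamping line (x = +75 mm, z = 22 mm in the holder)
- pad_face (a point): point at bed height on the rubber face of the sprung jaw pad (38 mm wide, top 49 mm above the bench), which faces the end stop. The stone is laid between this and stop_face; the space is 20 to 36 mm longer than the stone at the start
- jaw_pad (a joint): how far the sprung pad is pushed back into the jaw, m: 0 free, up to 0.018; 2 N of jaw force per mm. The full squeeze that closes the last gap leaves 1 to 3 mm, the next one about 7 mm (14 N), a firm grip; one more would make over 20 N
- holder_rod (a joint): travel of the toothed rod carrying the jaw to the end stop, m (0 to 0.062; starts at 0.004 to 0.020). Each full squeeze brings it about 6 mm on (the first 2 to 8 mm); let go, it slips back 1 mm and holds. The pad meets a stone lying at the end stop at 0.040; one full squeeze ends there at about 0.042, the next at 0.047, which is firm
- holder_trigger (a joint): trigger angle, rad: 0 let go (sprung, returns by itself, leaning forward), 0.34 squeezed home (upright, on its stop); it turns about an axis across the holder, 70 mm above the bench at x = -196 mm. It must be let go to nearly 0 between squeezes for the ratchet to take the next tooth
- trigger_front (a point): front of the orange trigger's round finger swell (14 mm thick, 18 mm wide), 45 mm from the pivot; when squeezed home 115 mm above the bench at x = -189 mm of the holder, let go about 15 mm farther forward. About 4 N there moves the trigger, 14 N when the jaw grips firmly
- squeeze_point (a point): fixed point of the holder at x = -205.5 mm, 115 mm above the bench: the middle between the back of the black handle and the front of the trigger when it is squeezed home (33 mm over both). Fingers closing on this middle along the holder's x from above, opened to 70 mm or more, pump the trigger over its full stroke
- chef_knife: small chef's knife with black handle, lying behind the work, bystander
- scourer_blue: blue flat scouring pad, bystander
- peeler: vegetable peeler with black handle, bystander
- scrubber: blue hand scrubber, bystander
- bench_scraper: dough scraper with black grip, bystander
- handle_top (a point): top of the fixed upright black handle, 135 mm above the bench; the handle is 12 mm thick along the holder's x (-222 to -210 mm) and 26 mm wide, rising from the green housing (x = -226 to -160 mm, 74 mm high); the trigger stands in front of it

How it is judged:
By the outcome, as a careful person would: the job done as asked, in the order asked, and still so for the second after the job is handed in, while the arm keeps its last pose, push and grip.
It also fails if it takes over 61 s, if anything falls off the work surface, if the arm or the gripper's body presses on something with over 40 N, if the wrist force passes 120 N, or if a joint passes its speed limit or range.

## Working session

There is one attempt and no reset: what is moved stays moved. The work goes in short steps, Python scripts to look and compute and a tool call to move; the robot and the scene stay as the last step left them, time stands still between calls to the robot, and variables do not carry over. Pictures are saved under pics/ and viewed, at most 10 in all, crops included, and the job is handed in when it is done.

Besides the shell and the picture viewer there is one more tool, called after ">>>" as name(argument=value, ...), one argument or row to a line, values as JSON. arm_command: Moves the arm, as the interface text tells. Its arguments: {"type":"object","properties":{"steps":{"type":"array"}},"required":["steps"]}

```bash
mkdir -p pics; cat > h.py <<'E'
import numpy as np, cv2
from plant import ctrl
def snap(n,f=None):
    im,d=ctrl.snapshot(n)
    if f: cv2.imwrite('pics/'+f,im[:,:,::-1])
    return im,d
def K(n):
    c=ctrl.calibration(n); f=210/np.tan(np.radians(c['vertical_fov'])/2)
    return f,c['cx'],c['cy'],c['k1'],cv2.Rodrigues(np.array(c['rvec'],float))[0],np.array(c['tvec'],float).ravel()
def ray(n,uv):
    f,cx,cy,k1,R,t=K(n); uv=np.atleast_2d(uv).astype(float)
    q=(uv-[cx,cy])/f; p=q.copy()
    for _ in range(20): p=q/(1+k1*(p**2).sum(1,keepdims=True))
    return p,R,t
def plane(n,uv,z):
    p,R,t=ray(n,uv); d=np.c_[p,np.ones(len(p))]@R; o=-R.T@t
    return o+d*((z-o[2])/d[:,2])[:,None]
def cloud(n,uv,dep):
    p,R,t=ray(n,uv); return (np.c_[p,np.ones(len(p))]*np.asarray(dep)[:,None]-t)@R
E
python3 - <<'E'
from h import *
snap('top','top0.png');snap('side','side0.png')
o=ctrl.get_obs();print(o)
for n in('top','side'):
    f,cx,cy,k1,R,t=K(n);print(n,f,cx,cy,k1,-R.T@t,R[2])
E
```

```text
{'clock': 0.1, 'joint_pos': array([ 9.34556676e+01,  2.05852279e+01,  6.38246383e-01, -1.49187385e-02,
       -7.01369349e+01, -1.65078915e+01]), 'qvel': array([-0.04371483, -0.06880692,  0.2050228 ,  0.11970705, -0.04467187,
       -0.0453953 ]), 'tau': array([-1.10089695e-03, -5.84166169e+01,  2.93748701e+01,  7.01551706e+00,
        1.00924724e-02, -5.90276227e-05]), 'tool_pos': array([0.15237579, 0.65711951, 0.22574309]), 'orientation': array([ 1.79915557e+02, -1.03991132e-02, -1.30572955e+01]), 'force': array([0.35576369, 0.79777702, 0.60813998]), 'moment': array([-0.01721202,  0.01608827, -0.06452239]), 'gripper_force': 0.0, 'opening': 0.0873122153680887}
top 437.57962545032245 278.995909774933 207.37076597845538 -0.11026271683680482 [ 0.40150475 -0.08436134  1.43390081] [ 0.11169435 -0.01159585 -0.99367495]
side 473.7856393004526 278.1957680410996 207.14860737687428 -0.15401768058867482 [ 0.18184592 -1.73996538  0.79959074] [ 0.20093933  0.90629939 -0.37181286]
```

View pics/top0.png

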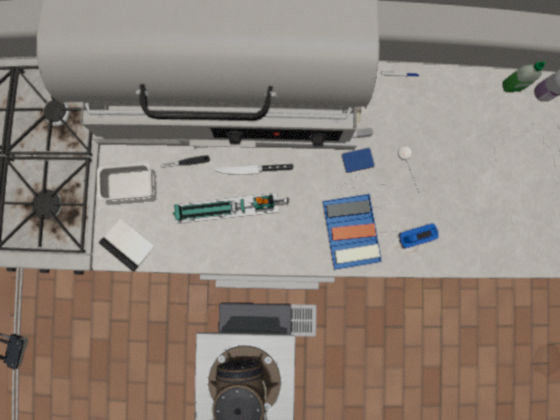

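View pics/side0.png

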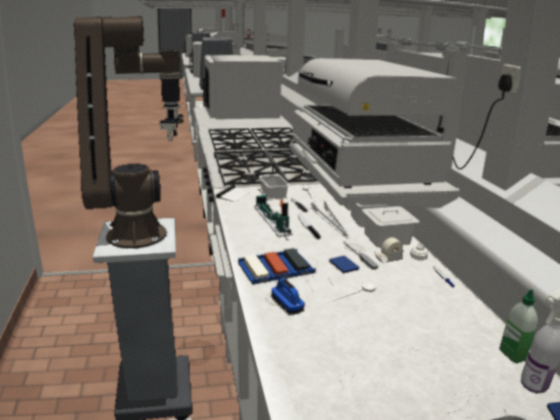

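The top view has the caddy at about (352,232), with the red stone at (355,232). The green holder runs from its end stop at (178,211) to the trigger at (262,202), and the knife is behind it. The side view shows the same layout: caddy at (277,265), holder at (270,213). Next I'll measure with colour masks.

```bash
python3 - <<'E'
from h import *
im,d=snap('top')
c=im[185:245,165:300]; cv2.imwrite('pics/crop1.png',cv2.resize(c,None,fx=5.9,fy=5.9,interpolation=cv2.INTER_CUBIC)[:,:,::-1])
hsv=cv2.cvtColor(im,cv2.COLOR_RGB2HSV)
def m(lo,hi,box):
    k=cv2.inRange(hsv,np.array(lo),np.array(hi)); q=np.zeros_like(k); a,b,e,f=box; q[b:f,a:e]=k[b:f,a:e]; 
    n,l,s,_=cv2.connectedComponentsWithStats(q); return (l==1+np.argmax(s[1:,4])).astype(np.uint8)*255
def rect(k,z,n='top'):
    v,u=np.nonzero(k); P=plane(n,np.c_[u,v],z)[:,:2]; r=cv2.minAreaRect((P*1000).astype(np.float32))
    w,V=np.linalg.eigh(np.cov(P.T)); 
    print('n',len(u),'px',u.mean(),v.mean(),'mean',P.mean(0),'rect',np.round(r[0],1),np.round(r[1],1),r[2],'ang',np.degrees(np.arctan(V[1,1]/V[0,1])), 'std',np.sqrt(w)*np.sqrt(12), 'depthz',np.median(cloud(n,np.c_[u,v],d[v,u])[:,2]))
for nm,lo,hi,z in(('red',(0,120,60),(14,255,255),.03),('caddy',(100,100,40),(125,255,255),.015)):
    print(nm);rect(m(lo,hi,(315,185,390,275)),z)
print('green');k=m((65,80,25),(95,255,255),(165,185,300,230));rect(k,.022)
print('orange');rect(m((5,150,80),(22,255,255),(240,185,290,215)),.115)
E
```

```text
red
n 446 px 353.2937219730942 231.5605381165919 mean [ 0.48616312 -0.34226608] rect [ 486.  -342.3] [ 35.  135.8] 6.81138801574707 ang -83.04786592662484 std [0.03455128 0.1352991 ] depthz 0.02948125711071866
caddy
n 1346 px 349.75111441307575 229.94353640416048 mean [ 0.49239043 -0.33340688] rect [ 489.  -339.4] [222.8 155.2] 10.05353832244873 ang 4.164577677755517 std [0.16345542 0.2313425 ] depthz 0.004888531041897983
green
n 378 px 200.10846560846562 210.02645502645504 mean [0.54576024 0.15527949] rect [541. 149.] [ 46.1 182.9] 2.4062185287475586 ang -82.88663492699236 std [0.02731749 0.19441968] depthz 0.020182869288487823
orange
n 57 px 261.49122807017545 200.43859649122808 mean [ 0.56974538 -0.04614429] rect [569.6 -46.2] [15.3 33.5] 1.2932113409042358 ang 82.95503900517532 std [0.01553603 0.03446254] depthz 0.09414369072559373
```

View pics/crop1.png

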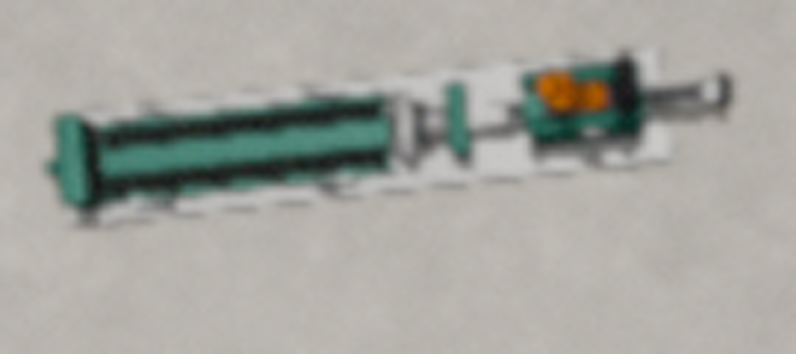

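The crop shows the stop top at crop (80,160), the bed from x 100 to 390 between dark rails, and the steel pad at (405,130). The orange trigger is at (570,92) and the black handle at (625,75). Next I'll fit the clamping line.

```bash
cat >> h.py <<'E'
from scipy.spatial.transform import Rotation as Ro
def go(x,y,z,yaw):
    o=ctrl.get_obs(); R=Ro.from_euler('xyz',o['orientation'],degrees=True); T=Ro.from_euler('xyz',[180,0,yaw],degrees=True)
    print('at',o['clock'],o['tool_pos'],o['orientation'],'move mm',np.round(R.inv().apply(np.array([x,y,z])-o['tool_pos'])*1000,1),'rot5',np.round((R.inv()*T).as_rotvec(degrees=True)/5,2))
E
python3 - <<'E'
from h import *
ims=[snap('top')[0].astype(float) for _ in range(4)]; im=np.mean(ims,0)
d=np.median([snap('top')[1] for _ in range(3)],0)
g=np.clip(im[:,:,1]-im[:,:,0]-8,0,None)   # greenness
print('greenness profile cols', {u:[int(a) for a in g[190:226,u]] for u in (190,215)})
pts=[]
for u in range(186,228):
    v=np.arange(195,225); w=g[195:225,u]; pts.append((u,(w*v).sum()/w.sum()))
P=plane('top',pts,.022)[:,:2]; L=cv2.fitLine(P.astype(np.float32),cv2.DIST_HUBER,0,1e-4,1e-4).ravel(); print('bed line',L,np.degrees(np.arctan2(L[1],L[0])))
hsv=cv2.cvtColor(im.astype(np.uint8),cv2.COLOR_RGB2HSV)
# rows along the clamp line, intensity
a=np.array([186,pts[0][1]]);b=np.array(pts[-1]);s=(b-a)/np.linalg.norm(b-a)
for u in range(168,292):
    v=a[1]+(u-a[0])*s[1]/s[0]; vi=int(round(v)); c=cloud('top',[[u,vi]],[d[vi,u]])[0]
    print(u,vi,im[vi,u].astype(int),np.round(c,3), end=' | ' if u%2 else '\n')
E
```

```text
greenness profile cols {190: [0, 0, 0, 0, 0, 0, 0, 0, 0, 0, 0, 0, 0, 0, 2, 28, 19, 0, 3, 26, 45, 50, 50, 43, 21, 0, 1, 11, 9, 0, 0, 0, 0, 0, 0, 0], 215: [0, 0, 0, 0, 0, 0, 0, 0, 0, 0, 0, 0, 14, 17, 0, 2, 25, 45, 48, 46, 44, 21, 0, 1, 24, 27, 0, 0, 0, 0, 0, 0, 0, 0, 0, 0]}
bed line [ 0.12476269 -0.9921866   0.54494214  0.15946448] -82.83295
168 213 [185 181 174] [0.536 0.265 0.001]
169 213 [184 180 173] [0.536 0.261 0.002] | 170 213 [183 179 172] [ 0.536  0.259 -0.   ]
171 213 [175 173 166] [ 0.536  0.256 -0.003] | 172 213 [140 151 142] [0.533 0.245 0.028]
173 213 [ 92 122 111] [0.533 0.241 0.031] | 174 213 [ 55 103  90] [0.531 0.233 0.054]
175 213 [ 55 114 100] [0.531 0.229 0.058] | 176 213 [ 67 128 114] [0.531 0.226 0.058]
177 212 [ 73 131 118] [0.534 0.223 0.055] | 178 212 [ 62 116 103] [0.534 0.22  0.055]
179 212 [36 74 64] [0.535 0.218 0.051] | 180 212 [21 32 30] [0.535 0.215 0.048]
181 212 [33 56 50] [0.537 0.215 0.034] | 182 212 [ 62 105  94] [0.538 0.214 0.021]
183 212 [ 71 125 112] [0.539 0.212 0.016] | 184 212 [ 71 129 116] [0.538 0.208 0.02 ]
185 212 [ 72 130 116] [0.538 0.
[... 3918 characters left out ...]
 0.575 -0.091  0.043]
277 202 [84 84 86] [ 0.575 -0.094  0.042] | 278 202 [90 88 90] [ 0.575 -0.097  0.044]
279 202 [103 103 104] [ 0.576 -0.1    0.039] | 280 202 [117 116 115] [ 0.575 -0.103  0.043]
281 202 [120 120 119] [ 0.576 -0.107  0.041] | 282 202 [119 118 116] [ 0.576 -0.11   0.04 ]
283 202 [115 114 113] [ 0.576 -0.113  0.039] | 284 202 [122 121 119] [ 0.576 -0.116  0.038]
285 202 [124 123 120] [ 0.577 -0.12   0.031] | 286 201 [142 141 140] [ 0.579 -0.123  0.041]
287 201 [89 88 87] [ 0.579 -0.126  0.044] | 288 201 [97 95 91] [ 0.579 -0.129  0.043]
289 201 [151 147 141] [ 0.585 -0.134  0.   ] | 290 201 [176 173 166] [ 0.584 -0.137  0.003]
291 201 [180 177 171] [ 0.585 -0.141 -0.005] |
```

```bash
python3 - <<'E'
from h import *
im=np.mean([snap('top')[0].astype(float) for _ in range(3)],0)
g=np.clip(im[:,:,1]-im[:,:,0]-8,0,None)
pts=[]
for u in range(186,229):
    c=211.39-(u-190)*.119; v=np.arange(195,225); w=g[195:225,u]*np.clip(4.2-abs(v-c),0,1); pts.append((u,(w*v).sum()/w.sum()))
P=plane('top',pts,.022)[:,:2]; L=cv2.fitLine(P.astype(np.float32),cv2.DIST_HUBER,0,1e-4,1e-4).ravel(); ang=np.degrees(np.arctan2(L[1],L[0]));print('bed line',L,ang)
ax=-L[:2].astype(float); nrm=np.array([-ax[1],ax[0]]); p0=L[2:].astype(float)
# face bottom / top-edge subpixel from along-line profile
prof=lambda u:np.interp(u,np.arange(560),[im[int(round(211.39-(k-190)*.119)),k,1] for k in range(560)])
u=np.arange(176,190,.1);q=prof(u); 
ub=[a for a,b,c in zip(u,q,q[1:]) if b<80<=c]; ut=[a for a,b,c in zip(u,q,q[1:]) if b>=80>c]; print(ub,ut)
def s(uu,z): X=plane('top',[[uu,211.39-(uu-190)*.119]],z)[0,:2]; return (X-p0)@ax
print('face s bottom',[s(a,.022) for a in ub],'top',[s(a,.056) for a in ut])
S=s(ub[-1],.022); c0=p0+ax*(S-.075); print('bed centre',c0,'squeeze',c0-ax*.2055)
# handle top dark, orange, in holder coords
b=im[190:212,262:282]; k=(im.max(2)<45); v,uu=np.nonzero(k[190:207,266:276]); X=plane('top',np.c_[uu+266,v+190],.135)[:,:2]-c0; print('handle',len(X),X.mean(0)@ax,X.mean(0)@nrm,(X@ax).min(),(X@ax).max(),(X@nrm).min(),(X@nrm).max())
k=(im[:,:,0]>1.6*im[:,:,1])&(im[:,:,0]>90); v,uu=np.nonzero(k[190:212,250:275]); print(np.c_[uu+250,v+190].min(0),np.c_[uu+250,v+190].max(0))
for z in(.095,.115): X=plane('top',np.c_[uu+250,v+190],z)[:,:2]-c0; print('orange',X.mean(0)@ax,X.mean(0)@nrm,(X@ax).min(),(X@ax).max(),(X@nrm).min(),(X@nrm).max())
X=plane('top',[[231.5,206.5]],.049)[0,:2]-c0;print('pad x',X@ax)
go(.486,-.342,.2,-83)
E
```

```text
bed line [ 0.133455   -0.9910549   0.54833627  0.13284191] -82.3307
[np.float64(181.3999999999997)] [np.float64(178.89999999999984)]
face s bottom [np.float64(0.08401645583742365)] top [np.float64(0.08531473394745995)]
bed centre [0.54713298 0.14177772] squeeze [ 0.57455798 -0.06188406]
handle 27 -0.21626781856397967 0.007830257586219587 -0.22088201652038864 -0.2112974866758952 -0.00522019562989642 0.025081043548533254
[256 198] [267 203]
orange -0.18917997156486815 7.7427037122452e-05 -0.20605565334906173 -0.17267636568001313 -0.00901439779524224 0.007807666463718733
orange -0.1894115261637177 0.0026829602151553006 -0.20603512531869714 -0.17315444497731147 -0.006273054334851387 0.01029772821345428
pad x -0.09143296204375026
at 0.65 [0.15246532 0.6575086  0.22656227] [ 1.79999254e+02  3.18952907e-04 -1.30528193e+01] move mm [550.7 898.4  26.6] rot5 [ 0.   -0.   13.99]
```

>>> arm_command(
  steps=[
    {"translation":[50,0,0],"rotation":[0,0,1.7],"claw":56},
    {"translation":[100,0,0],"rotation":[0,0,3.4],"claw":56},
    {"translation":[150,10,0],"rotation":[0,0,5.1],"claw":56},
    {"translation":[200,25,0],"rotation":[0,0,6.8],"claw":56},
    {"translation":[240,50,0],"rotation":[0,0,8.5],"claw":56},
  ],
)

```text
clock: 1.15
tool_pos: [0.3768, 0.5542, 0.226]
orientation: [180.0, -0.0, -55.9]
force: [0.2, 0.7, -0.3]
opening: 0.0569
gripper_force: 0.0
```

>>> arm_command(
  steps=[
    {"translation":[49,9,0],"rotation":[0,0,1.1],"claw":56},
    {"translation":[98,18,0],"rotation":[0,0,2.2],"claw":56},
    {"translation":[147,27,0],"rotation":[0,0,3.3],"claw":56},
    {"translation":[196,36,0],"rotation":[0,0,4.4],"claw":56},
    {"translation":[245,46,0],"rotation":[0,0,5.4],"claw":56},
  ],
)

```text
clock: 1.65
tool_pos: [0.476, 0.3249, 0.2269]
orientation: [-180.0, 0.0, -82.8]
force: [0.5, 1.0, 0.6]
opening: 0.0557
gripper_force: 0.0
```

>>> arm_command(
  steps=[
    {"translation":[50,0,0],"rotation":[0,0,0],"claw":56},
    {"translation":[100,0,0],"rotation":[0,0,0],"claw":56},
    {"translation":[150,0,0],"rotation":[0,0,0],"claw":56},
    {"translation":[200,0,0],"rotation":[0,0,0],"claw":56},
    {"translation":[250,0,0],"rotation":[0,0,0],"claw":56},
  ],
)

```text
clock: 2.15
tool_pos: [0.5078, 0.077, 0.2271]
orientation: [-179.9, 0.0, -82.5]
force: [1.1, 0.4, 0.1]
opening: 0.0563
gripper_force: 0.0
```

>>> arm_command(
  steps=[
    {"translation":[50,0,0],"rotation":[0,0,0],"claw":56},
    {"translation":[100,0,0],"rotation":[0,0,0],"claw":56},
    {"translation":[150,0,0],"rotation":[0,0,0],"claw":56},
    {"translation":[200,0,0],"rotation":[0,0,0],"claw":56},
    {"translation":[250,0,0],"rotation":[0,0,0],"claw":56},
  ],
)

```text
clock: 2.65
tool_pos: [0.5403, -0.1711, 0.227]
orientation: [-179.9, -0.0, -82.5]
force: [2.7, 0.7, -0.2]
opening: 0.0561
gripper_force: 0.0
```

```bash
python3 -c "
from h import *
go(.486,-.342,.1,-83)"
```

```text
at 2.65 [ 0.54025862 -0.17110462  0.2270164 ] [-1.79945304e+02 -8.97420565e-03 -8.25357914e+01] move mm [162.4  76.1 127. ] rot5 [-0.01 -0.    0.09]
```

>>> arm_command(
  steps=[
    {"translation":[45,21,0],"rotation":[0,0,0],"claw":56},
    {"translation":[90,42,40],"rotation":[0,0,0.1],"claw":56},
    {"translation":[130,61,85],"rotation":[0,0,0.1],"claw":56},
    {"translation":[162.5,76,127],"rotation":[0,0,0.1],"claw":56},
    {"translation":[162.5,76,127],"rotation":[0,0,0.1],"claw":56},
  ],
)

```text
clock: 3.15
tool_pos: [0.4839, -0.3415, 0.0971]
orientation: [179.9, 0.1, -83.2]
force: [0.8, -0.4, 0.6]
opening: 0.0559
gripper_force: 0.0
```

```bash
python3 -c "
from h import *
im,d=snap('side');cv2.imwrite('pics/c2.png',cv2.resize(im[200:300,220:340],None,fx=5,fy=5)[:,:,::-1])
go(.486,-.342,.014,-83)"
```

```text
at 3.2 [ 0.48158622 -0.34232834  0.09352323] [179.63351661   0.20673341 -83.23695975] move mm [ 0.5 -4.9 79.5] rot5 [ 0.07  0.04 -0.05]
```

View pics/c2.png

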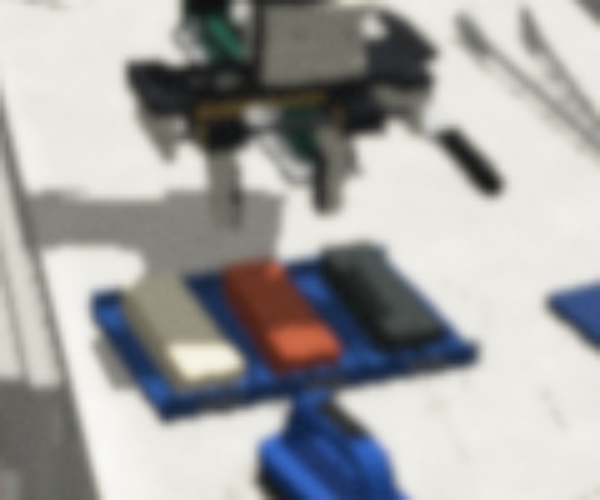

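The side crop shows the gripper hovering above the red stone at crop (280,310), fingers astride it, and the neighbouring stones are clear. I'll let it settle before descending.

>>> arm_command(
  steps=[
    {"translation":[0,0,0],"rotation":[0,0,0],"claw":56},
    {"translation":[0,0,0],"rotation":[0,0,0],"claw":56},
    {"translation":[0,0,30],"rotation":[0,0,0],"claw":56},
    {"translation":[0,0,50],"rotation":[0,0,0],"claw":56},
    {"translation":[0,0,50],"rotation":[0,0,0],"claw":56},
  ],
)

```text
clock: 3.7
tool_pos: [0.4855, -0.3387, 0.0486]
orientation: [179.9, 0.1, -83.0]
force: [-0.2, 0.1, -0.1]
opening: 0.0565
gripper_force: 0.0
```

>>> arm_command(
  steps=[
    {"translation":[0,0,0],"rotation":[0,0,0],"claw":56},
    {"translation":[0,0,0],"rotation":[0,0,0],"claw":56},
    {"translation":[0,0,0],"rotation":[0,0,0],"claw":56},
  ],
)

```text
clock: 4.0
tool_pos: [0.4871, -0.3401, 0.0512]
orientation: [-179.9, -0.1, -83.0]
force: [1.3, 0.6, -0.4]
opening: 0.0561
gripper_force: 0.0
```

```bash
python3 -c "
from h import *
go(.486,-.342,.014,-83)"
```

```text
at 4.0 [ 0.48706916 -0.34010328  0.0511593 ] [-1.79866846e+02 -6.99976761e-02 -8.30139684e+01] move mm [ 1.7  1.4 37.2] rot5 [-0.03 -0.01 -0.  ]
```

>>> arm_command(
  steps=[
    {"translation":[1,1,13],"rotation":[0,0,0],"claw":56},
    {"translation":[2,1,26],"rotation":[0,0,0],"claw":56},
    {"translation":[2,1,37],"rotation":[0,0,0],"claw":56},
    {"translation":[2,1,37],"rotation":[0,0,0],"claw":56},
    {"translation":[2,1,37],"rotation":[0,0,0],"claw":56},
  ],
)

```text
clock: 4.5
tool_pos: [0.4847, -0.342, 0.0114]
orientation: [179.9, 0.0, -83.1]
force: [0.4, -0.9, -0.6]
opening: 0.0562
gripper_force: 0.0
```

>>> arm_command(
  steps=[
    {"translation":[0,0,0],"rotation":[0,0,0],"claw":36},
    {"translation":[0,0,0],"rotation":[0,0,0],"claw":36},
    {"translation":[0,0,0],"rotation":[0,0,0],"claw":36},
    {"translation":[0,0,0],"rotation":[0,0,0],"claw":36},
    {"translation":[0,0,0],"rotation":[0,0,0],"claw":36},
  ],
)

```text
clock: 5.0
tool_pos: [0.4849, -0.342, 0.0123]
orientation: [180.0, 0.0, -83.1]
force: [0.5, 0.1, -2.8]
opening: 0.0396
gripper_force: 30.0
```

>>> arm_command(
  steps=[
    {"translation":[0,0,-15],"rotation":[0,0,0],"claw":36},
    {"translation":[0,0,-45],"rotation":[0,0,0],"claw":36},
    {"translation":[-30,0,-85],"rotation":[0,0,0],"claw":36},
    {"translation":[-70,0,-110],"rotation":[0,0,0],"claw":36},
    {"translation":[-115,0,-120],"rotation":[0,0,0],"claw":36},
  ],
)

```text
clock: 5.5
tool_pos: [0.472, -0.2276, 0.1349]
orientation: [-179.8, -0.1, -83.1]
force: [2.1, 0.7, -2.8]
opening: 0.0397
gripper_force: 30.0
```

```bash
python3 -c "
from h import *
print(ctrl.get_obs()['opening'],ctrl.get_obs()['force'])
go(.5478,.1368,.12,-82.5)"
```

```text
0.03972656492175909 [ 2.09480965  0.65683428 -2.75393555]
at 5.5 [ 0.4720287  -0.22760111  0.13493043] [-1.79811234e+02 -6.39438133e-02 -8.31371709e+01] move mm [-352.8 -118.7   14.9] rot5 [-0.04 -0.01 -0.13]
```

>>> arm_command(
  steps=[
    {"translation":[0,0,-30],"rotation":[0,0,0],"claw":36},
    {"translation":[-30,0,-70],"rotation":[0,0,0],"claw":36},
    {"translation":[-75,-10,-70],"rotation":[0,0,0],"claw":36},
    {"translation":[-120,-25,-70],"rotation":[0,0,0],"claw":36},
    {"translation":[-165,-40,-70],"rotation":[0,0,0],"claw":36},
  ],
)

```text
clock: 6.0
tool_pos: [0.4903, -0.0578, 0.2029]
orientation: [-180.0, 0.0, -83.1]
force: [1.5, 0.1, -2.6]
opening: 0.0396
gripper_force: 30.0
```

>>> arm_command(
  steps=[
    {"translation":[-45,-16,0],"rotation":[0,0,0],"claw":36},
    {"translation":[-90,-36,0],"rotation":[0,0,0],"claw":36},
    {"translation":[-135,-56,0],"rotation":[0,0,0],"claw":36},
    {"translation":[-175,-75,0],"rotation":[0,0,0],"claw":36},
    {"translation":[-188,-79,0],"rotation":[0,0,0],"claw":36},
  ],
)

```text
clock: 6.5
tool_pos: [0.5474, 0.1404, 0.2018]
orientation: [180.0, 0.0, -82.9]
force: [-0.2, -1.3, -3.8]
opening: 0.0398
gripper_force: 30.0
```

>>> arm_command(
  steps=[
    {"translation":[0,0,20],"rotation":[0,0,0],"claw":36},
    {"translation":[0,0,50],"rotation":[0,0,0],"claw":36},
    {"translation":[0,0,85],"rotation":[0,0,0],"claw":36},
    {"translation":[0,0,85],"rotation":[0,0,0],"claw":36},
    {"translation":[0,0,85],"rotation":[0,0,0],"claw":36},
  ],
)

```text
clock: 7.0
tool_pos: [0.5464, 0.1363, 0.1177]
orientation: [179.9, -0.1, -83.0]
force: [0.6, 0.4, -2.4]
opening: 0.0394
gripper_force: 30.0
```

```bash
python3 - <<'E'
from h import *
im,d=snap('top');o=ctrl.get_obs()
cv2.imwrite('pics/c3.png',cv2.resize(im[170:250,150:290],None,fx=5.5,fy=5.5,interpolation=cv2.INTER_CUBIC)[:,:,::-1])
hsv=cv2.cvtColor(im,cv2.COLOR_RGB2HSV);k=cv2.inRange(hsv,(0,120,50),(12,255,255))
v,u=np.nonzero(k[150:260,150:250]);z=o['tool_pos'][2]-.0073+.025
P=plane('top',np.c_[u+150,v+150],z)[:,:2];r=cv2.minAreaRect((P*1000).astype(np.float32));print(len(u),r,o['tool_pos'],o['force'])
go(.5478,.1368,.032,-82.5)
E
```

```text
216 ((542.1654663085938, 130.72854614257812), (40.32374954223633, 139.8520965576172), 6.5147528648376465) [0.54744472 0.13681828 0.11892075] [-0.38534834  0.28421674 -2.95704818]
at 7.05 [0.54744472 0.13681828 0.11892075] [-1.79938164e+02 -9.30331928e-03 -8.30408737e+01] move mm [ 0.  -0.3 86.9] rot5 [-0.01 -0.   -0.11]
```

View pics/c3.png

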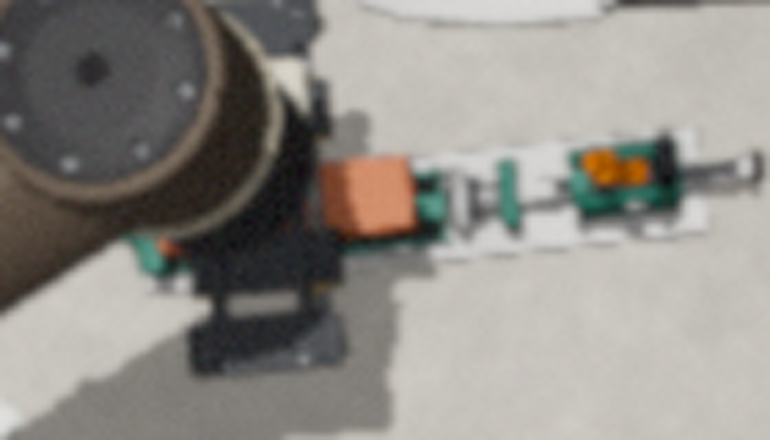

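The crop shows the stone held over the bed, with its near end at crop (365,195). The arm hides its middle. I'll lower it to just above the tabs and compare stone and bed at nearly the same height.

>>> arm_command(
  steps=[
    {"translation":[0,0,25],"rotation":[0,0,-0.1],"claw":36},
    {"translation":[0,0,50],"rotation":[0,0,-0.1],"claw":36},
    {"translation":[0,0,75],"rotation":[0,0,-0.1],"claw":36},
    {"translation":[0,0,78],"rotation":[0,0,-0.1],"claw":36},
    {"translation":[0,0,78],"rotation":[0,0,-0.1],"claw":36},
  ],
)

```text
clock: 7.55
tool_pos: [0.5475, 0.1371, 0.0408]
orientation: [-179.9, 0.0, -82.5]
force: [0.2, -0.2, -2.6]
opening: 0.0396
gripper_force: 30.0
```

```bash
python3 - <<'E'
from h import *
S=[snap('top') for _ in range(3)]; im=np.mean([s[0].astype(float) for s in S],0); o=ctrl.get_obs()
print(o['tool_pos'],o['orientation'],o['force'])
cv2.imwrite('pics/c4.png',cv2.resize(im[190:235,160:250].astype(np.uint8),None,fx=8.5,fy=8.5,interpolation=cv2.INTER_CUBIC)[:,:,::-1])
c0=np.array([.5471,.1418]);a=np.radians(97.6);ax=np.array([np.cos(a),np.sin(a)]);nr=np.array([-ax[1],ax[0]])
zt=o['tool_pos'][2]-.0073+.025; r=im[:,:,0]-im[:,:,1]
for u in range(205,234):
    w=r[190:230,u]; k=np.nonzero(w>25)[0]
    if len(k)<8: continue
    t=k[0]-(w[k[0]]-25)/(w[k[0]]-w[k[0]-1]); b=k[-1]+(w[k[-1]]-25)/(w[k[-1]]-w[k[-1]+1])
    X=plane('top',[[u,190+t],[u,190+b]],zt)[:,:2]-c0
    print(u,round(190+t,1),round(190+b,1),'hx',np.round(X@ax*1000,1),'hy',np.round(X@nr*1000,1),im[int(190+t+3),u].astype(int),im[int(190+b-1),u].astype(int))
E
```

```text
[0.54802066 0.13752901 0.04159647] [-1.79827530e+02  6.13831188e-02 -8.25324800e+01] [ 0.9116346  0.0531668 -3.0302652]
212 201.7 211.8 hx [-32.3 -29.3] hy [-18.  14.] [105  59  40] [94 62 51]
213 201.6 212.9 hx [-35.5 -32.1] hy [-18.2  17.9] [120  67  44] [116  66  45]
214 201.4 213.5 hx [-38.7 -35.1] hy [-18.2  19.8] [135  76  51] [111  62  40]
215 201.3 213.9 hx [-41.9 -38.1] hy [-18.4  21.7] [171 108  77] [117  64  43]
216 200.9 214.1 hx [-45.2 -41.2] hy [-19.3  22.7] [193 127  94] [110  60  42]
217 200.7 214.2 hx [-48.4 -44.3] hy [-19.5  23.2] [208 142 108] [125  72  48]
218 200.6 214.3 hx [-51.6 -47.4] hy [-19.4  24. ] [209 143 108] [159 101  72]
219 200.6 214.4 hx [-54.8 -50.5] hy [-19.1  24.5] [210 145 111] [184 119  89]
220 200.6 214.3 hx [-57.9 -53.7] hy [-18.8  24.7] [209 143 107] [184 120  88]
221 200.5 214.2 hx [-61.1 -56.9] hy [-18.7  24.8] [210 144 109] [177 110  79]
222 200.4 214.0 hx [-64.3 -60.1] hy [-18.7  24.3] [210 144 110] [199 132  99]
223 200.3 213.8 hx [-67.5 -63.3] hy [-18.6  24.1] [210 144 109] [197 130  96]
224 200.3 213.7 hx [-70.6 -66.5] hy [-18.3  24.1] [209 143 107] [195 130  96]
225 200.4 213.6 hx [-73.8 -69.7] hy [-17.7  24. ] [204 135 100] [190 126  93]
226 200.8 213.4 hx [-76.8 -72.8] hy [-16.1  23.8] [174 110  80] [179 115  83]
```

View pics/c4.png

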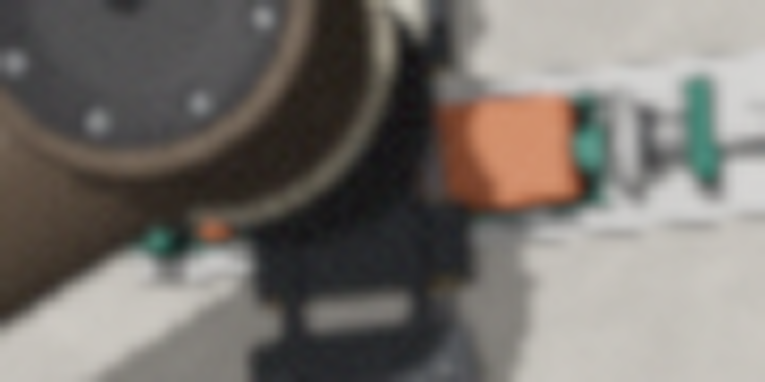

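The stone is centred about 1.3 mm towards the robot, and its ends are clear of the pad and the stop. I'll correct that and lower it.

>>> arm_command(
  steps=[
    {"translation":[0,-1.3,0],"rotation":[0,0,0],"claw":36},
    {"translation":[0,-1.3,4],"rotation":[0,0,0],"claw":36},
    {"translation":[0,-1.3,8],"rotation":[0,0,0],"claw":36},
    {"translation":[0,-1.3,9],"rotation":[0,0,0],"claw":36},
    {"translation":[0,-1.3,9],"rotation":[0,0,0],"claw":36},
  ],
)

```text
clock: 8.2
tool_pos: [0.5477, 0.1369, 0.0301]
orientation: [180.0, -0.0, -82.5]
force: [0.8, 0.1, -2.6]
opening: 0.0398
gripper_force: 30.0
```

>>> arm_command(
  steps=[
    {"translation":[0,0,1],"rotation":[0,0,0],"claw":36},
    {"translation":[0,0,2],"rotation":[0,0,0],"claw":36},
    {"translation":[0,0,2],"rotation":[0,0,0],"claw":36},
  ],
)

```text
clock: 8.5
tool_pos: [0.5481, 0.137, 0.0293]
orientation: [-180.0, -0.0, -82.5]
force: [-1.8, 0.1, 4.6]
opening: 0.0401
gripper_force: 30.0
```

>>> arm_command(
  steps=[
    {"translation":[0,0,0],"rotation":[0,0,0],"claw":56},
    {"translation":[0,0,0],"rotation":[0,0,0],"claw":56},
    {"translation":[0,0,0],"rotation":[0,0,0],"claw":56},
    {"translation":[0,0,-15],"rotation":[0,0,0],"claw":56},
    {"translation":[0,0,-50],"rotation":[0,0,0],"claw":56},
  ],
)

```text
clock: 9.0
tool_pos: [0.5461, 0.136, 0.0764]
orientation: [179.7, -0.1, -82.6]
force: [0.6, 0.4, -1.0]
opening: 0.0557
gripper_force: 0.0
```

>>> arm_command(
  steps=[
    {"translation":[0,0,-50],"rotation":[0,0,1.7],"claw":80},
    {"translation":[0,0,-100],"rotation":[0,0,3.4],"claw":80},
    {"translation":[0,0,-130],"rotation":[0,0,3.4],"claw":80},
    {"translation":[0,60,-130],"rotation":[0,0,1.7],"claw":80},
    {"translation":[0,100,-130],"rotation":[0,0,0],"claw":80},
  ],
)

```text
clock: 9.5
tool_pos: [0.4486, 0.1242, 0.209]
orientation: [-179.9, 0.0, -82.3]
force: [-1.6, 0.6, 0.2]
opening: 0.0797
gripper_force: 0.0
```

```bash
python3 - <<'E'
from h import *
im,d=snap('top'); o=ctrl.get_obs()
cv2.imwrite('pics/c5.png',cv2.resize(im[170:240,160:290].astype(np.uint8),None,fx=6,fy=6,interpolation=cv2.INTER_CUBIC)[:,:,::-1])
go(.5746,-.062,.21,7.5);go(.5746,-.062,.21,-172.5);print(o['joint_pos'])
E
```

```text
at 9.55 [0.44062897 0.12085221 0.20792334] [ 1.79820832e+02  6.79627375e-02 -8.18339203e+01] move mm [ 200.  -106.6   -2.6] rot5 [  0.02   0.04 -17.87]
at 9.55 [0.44062897 0.12085221 0.20792334] [ 1.79820832e+02  6.79627375e-02 -8.18339203e+01] move mm [ 200.  -106.6   -2.6] rot5 [ 0.04 -0.02 18.13]
[ 40.01955333   0.46576849 -27.01222004  -0.17146577 -62.63843443
 -31.77440625]
```

View pics/c5.png

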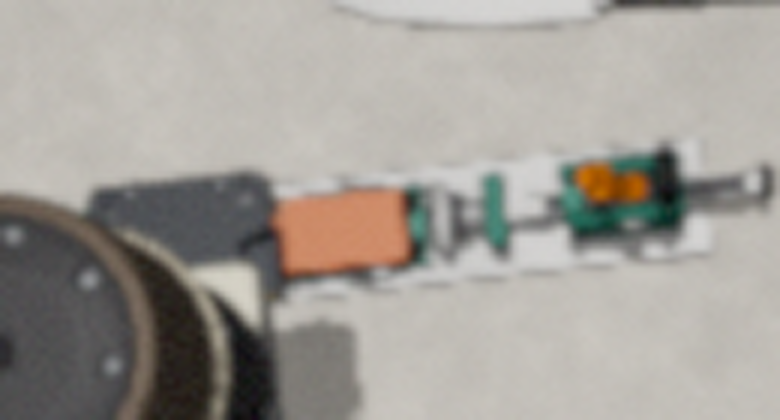

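The stone lies flat on the bed, with its near end at crop (410,228), a small gap to the pad, and the sides parallel. Next I'll go over the trigger and turn the gripper.

>>> arm_command(
  steps=[
    {"translation":[30,0,0],"rotation":[0,0,-1.7],"claw":80},
    {"translation":[70,0,0],"rotation":[0,0,-3.4],"claw":80},
    {"translation":[110,0,0],"rotation":[0,0,-5.1],"claw":80},
    {"translation":[150,0,0],"rotation":[0,0,-6.8],"claw":80},
    {"translation":[180,0,0],"rotation":[0,0,-8.5],"claw":80},
  ],
)

```text
clock: 10.05
tool_pos: [0.4721, -0.0545, 0.2088]
orientation: [-180.0, -0.0, -42.2]
force: [1.5, 0.2, -0.5]
opening: 0.0801
gripper_force: 0.0
```

```bash
python3 - <<'E'
from h import *
S=[snap('top') for _ in range(2)];im=S[0][0]; hsv=cv2.cvtColor(im,cv2.COLOR_RGB2HSV);k=cv2.inRange(hsv,(0,90,50),(13,255,255))
n,l,s,c=cv2.connectedComponentsWithStats(k[190:230,172:250]);i=1+np.argmax(s[1:,4]);v,u=np.nonzero(l==i)
P=plane('top',np.c_[u+172,v+190],.047)[:,:2]
c0=np.array([.5471,.1418]);a=np.radians(97.6);ax=np.array([np.cos(a),np.sin(a)]);nr=np.array([-ax[1],ax[0]])
print(len(u),cv2.minAreaRect((P*1000).astype(np.float32)),(P-c0).mean(0)@ax,(P-c0).mean(0)@nr)
go(.5746,-.062,.21,7.5)
E
```

```text
374 ((546.9956665039062, 134.51051330566406), (36.5549430847168, 142.34852600097656), 7.422169208526611) 0.0002584058365185762 -0.002793508010930516
at 10.15 [ 0.4720006  -0.05575106  0.20846078] [ 1.79970951e+02 -4.50645542e-03 -4.22965556e+01] move mm [ 80.1 -64.4  -1.6] rot5 [ 0.01  0.   -9.96]
```

>>> arm_command(
  steps=[
    {"translation":[20,-16,0],"rotation":[0,0,-1.7],"claw":80},
    {"translation":[40,-32,0],"rotation":[0,0,-3.4],"claw":80},
    {"translation":[60,-48,0],"rotation":[0,0,-5.1],"claw":80},
    {"translation":[80,-65,0],"rotation":[0,0,-6.8],"claw":80},
    {"translation":[81,-65,0],"rotation":[0,0,-8.5],"claw":80},
  ],
)

```text
clock: 10.65
tool_pos: [0.5782, -0.0592, 0.2077]
orientation: [180.0, 0.0, 0.2]
force: [-0.5, 0.6, -0.2]
opening: 0.0797
gripper_force: 0.0
```

>>> arm_command(
  steps=[
    {"translation":[0,0,0],"rotation":[0,0,-1.4],"claw":80},
    {"translation":[0,0,0],"rotation":[0,0,-1.4],"claw":80},
    {"translation":[0,0,0],"rotation":[0,0,-1.4],"claw":80},
    {"translation":[0,0,0],"rotation":[0,0,-1.4],"claw":80},
  ],
)

```text
clock: 11.05
tool_pos: [0.5756, -0.0594, 0.2087]
orientation: [-180.0, -0.0, 6.8]
force: [-0.1, 0.5, -0.4]
opening: 0.08
gripper_force: 0.0
```

```bash
python3 - <<'E'
from h import *
go(.576,-.062,.097,7.5)
im,d=snap('side');cv2.imwrite('pics/c6.png',cv2.resize(im[160:250,220:340],None,fx=6,fy=6,interpolation=cv2.INTER_CUBIC)[:,:,::-1])
E
```

```text
at 11.05 [ 0.57562194 -0.05941745  0.20872654] [-1.79999173e+02 -1.75090692e-02  6.82686303e+00] move mm [  0.    2.6 111.7] rot5 [-0.   -0.   -0.13]
```

View pics/c6.png

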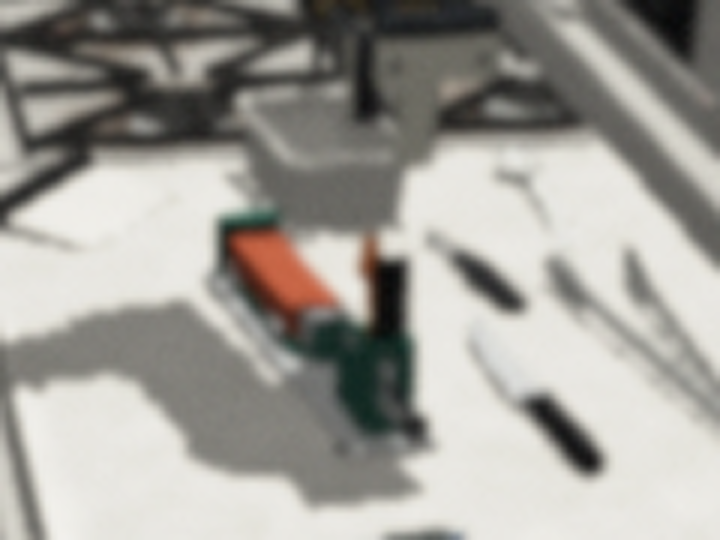

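The side crop shows the stone flat in the holder at (280,270), with the handle at (390,295) and the trigger behind it, directly below the open gripper. I'll descend.

>>> arm_command(
  steps=[
    {"translation":[0,2.5,25],"rotation":[0,0,-0.1],"claw":80},
    {"translation":[0,2.5,50],"rotation":[0,0,-0.1],"claw":80},
    {"translation":[0,2.5,75],"rotation":[0,0,-0.1],"claw":80},
    {"translation":[0,2.5,100],"rotation":[0,0,-0.1],"claw":80},
    {"translation":[0,2.5,112],"rotation":[0,0,-0.1],"claw":80},
  ],
)

```text
clock: 11.6
tool_pos: [0.5747, -0.0622, 0.0946]
orientation: [-180.0, 0.1, 7.4]
force: [-0.1, -0.0, -0.3]
opening: 0.08
gripper_force: 0.0
```

>>> arm_command(
  steps=[
    {"translation":[0,0,0],"rotation":[0,0,0],"claw":80},
    {"translation":[0,0,0],"rotation":[0,0,0],"claw":80},
  ],
)

```text
clock: 11.8
tool_pos: [0.5766, -0.0622, 0.0974]
orientation: [180.0, -0.0, 7.5]
force: [0.8, 0.2, 0.2]
opening: 0.0798
gripper_force: 0.0
```

>>> arm_command(
  steps=[
    {"translation":[0,0,0],"rotation":[0,0,0],"claw":28},
    {"translation":[0,0,0],"rotation":[0,0,0],"claw":28},
    {"translation":[0,0,0],"rotation":[0,0,0],"claw":28},
    {"translation":[0,0,0],"rotation":[0,0,0],"claw":28},
    {"translation":[0,0,0],"rotation":[0,0,0],"claw":28},
  ],
)

```text
clock: 12.3
tool_pos: [0.5769, -0.0612, 0.0977]
orientation: [-179.9, -0.1, 7.5]
force: [-1.8, 8.0, 5.2]
opening: 0.0458
gripper_force: 3.6
```

>>> arm_command(
  steps=[
    {"translation":[0,0,0],"rotation":[0,0,0],"claw":28},
    {"translation":[0,0,0],"rotation":[0,0,0],"claw":28},
    {"translation":[0,0,0],"rotation":[0,0,0],"claw":28},
  ],
)

```text
clock: 12.6
tool_pos: [0.5772, -0.0626, 0.0977]
orientation: [180.0, -0.1, 7.5]
force: [2.3, -4.4, 5.7]
opening: 0.0315
gripper_force: 30.0
```

```bash
cat >> h.py <<'E'
def meas():
    im=np.mean([snap('top')[0].astype(float) for _ in range(3)],0)
    c0=np.array([.5471,.1418]);a=np.radians(97.6);ax=np.array([np.cos(a),np.sin(a)])
    v0=lambda u:211.39-(u-190)*.119
    us=np.arange(170,250,.1); U=np.arange(560)
    L=np.array([im[int(round(v0(u)))-1:int(round(v0(u)))+2,int(u)].mean(0) for u in U])
    r=np.interp(us,U,L[:,0]-L[:,1]); g=np.interp(us,U,L[:,1]-L[:,0])
    k=us[r>30]; g2=us[(g>20)&(us>220)]
    w=L[:,1]-L[:,0]; w=np.where((U>=236)&(U<=252),np.clip(w-8,0,None),0)
    f=lambda u,z:(plane('top',[[u,v0(u)]],z)[0,:2]-c0)@ax*1000
    print('red',(k.min(),k.max()) if len(k) else None,'hx far/near', [round(f(q,.047),1) for q in (k.min(),k.max())] if len(k) else None,'jaw plate hx',round(f((w*U).sum()/max(w.sum(),1),.05),1), 'profile',[tuple(L[u].astype(int)) for u in range(224,250)])
E
python3 -c "
from h import *
meas();o=ctrl.get_obs();print(o['opening'],o['gripper_force'],o['force'],o['tool_pos'])
im,d=snap('top');cv2.imwrite('pics/c7.png',cv2.resize(im[180:230,165:295],None,fx=6,fy=6,interpolation=cv2.INTER_CUBIC)[:,:,::-1])"
```

```text
red (np.float64(213.69999999999752), np.float64(227.19999999999675)) hx far/near [np.float64(-34.1), np.float64(-77.5)] jaw plate hx 682.4 profile [(np.int64(140), np.int64(95), np.int64(73)), (np.int64(146), np.int64(98), np.int64(75)), (np.int64(144), np.int64(94), np.int64(71)), (np.int64(126), np.int64(87), np.int64(66)), (np.int64(88), np.int64(86), np.int64(74)), (np.int64(95), np.int64(107), np.int64(100)), (np.int64(145), np.int64(145), np.int64(143)), (np.int64(165), np.int64(164), np.int64(162)), (np.int64(112), np.int64(109), np.int64(107)), (np.int64(83), np.int64(79), np.int64(80)), (np.int64(64), np.int64(62), np.int64(63)), (np.int64(52), np.int64(51), np.int64(53)), (np.int64(46), np.int64(48), np.int64(49)), (np.int64(43), np.int64(43), np.int64(44)), (np.int64(45), np.int64(45), np.int64(46)), (np.int64(43), np.int64(44), np.int64(48)), (np.int64(43), np.int64(42), np.int64(43)), (np.int64(40), np.int64(41), np.int64(42)), (np.int64(38), np.int64(40), np.int64(42)), (np.int64(39), np.int64(38), np.int64(41)), (np.int64(37), np.int64(37), np.int64(40)), (np.int64(37), np.int64(38), np.int64(41)), (np.int64(41), np.int64(43), np.int64(43)), (np.int64(43), np.int64(44), np.int64(46)), (np.int64(53), np.int64(53), np.int64(52)), (np.int64(87), np.int64(86), np.int64(80))]
0.03196955056775562 30.004504323005676 [ 1.5187349  -3.08876325  5.52231679] [ 0.57721157 -0.06259275  0.09772158]
```

View pics/c7.png

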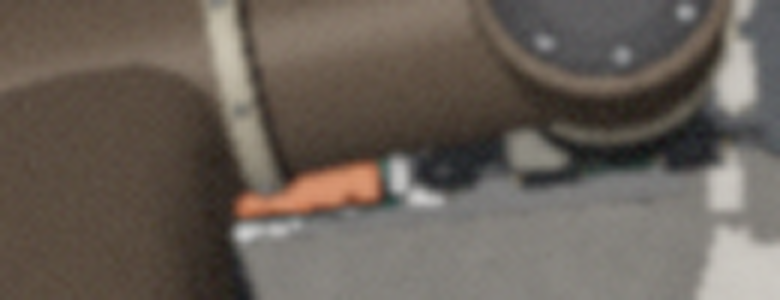

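The trigger went home at 32 mm opening. The near end of the stone (crop 380) and the pad's front edge (crop 390) stay visible, so I can track both through each squeeze.

```bash
cat >> h.py <<'E'
def meas2():
    im=np.mean([snap('top')[0].astype(float) for _ in range(4)],0)
    c0=np.array([.5471,.1418]);a=np.radians(97.6);ax=np.array([np.cos(a),np.sin(a)])
    v0=lambda u:211.39-(u-190)*.119-.5
    U=np.arange(205,250); L=np.array([im[int(round(v0(u)))-1:int(round(v0(u)))+2,u].mean(0) for u in U])
    us=np.arange(205,249,.05); r=np.interp(us,U,L[:,0]-L[:,1]); s=us[r>25].max()
    g=np.interp(us,U,L[:,2]); k=us[(us>s)&(g>118)]; p=k.min() if len(k) else np.nan
    f=lambda u,z:(plane('top',[[u,v0(u)]],z)[0,:2]-c0)@ax*1000
    o=ctrl.get_obs()
    print('clock',o['clock'],'open',round(o['opening'],4),'F',np.round(o['force'],1),'stone u %.2f hx %.1f | pad u %.2f hx %.1f'%(s,f(s,.047),p,f(p,.049)),'B',L[15:32,2].astype(int))
E
python3 -c "
from h import *
meas2()"
```

```text
clock 13.0 open 0.0318 F [ 1.  -2.3  5.4] stone u 226.90 hx -76.7 | pad u 230.40 hx -88.1 B [ 54  56  61  67  71  74  70  53  59  80 113 126 107  81  63  54  51]
```

>>> arm_command(
  steps=[
    {"translation":[0,0,0],"rotation":[0,0,0],"claw":74},
    {"translation":[0,0,0],"rotation":[0,0,0],"claw":74},
    {"translation":[0,0,0],"rotation":[0,0,0],"claw":74},
    {"translation":[0,0,0],"rotation":[0,0,0],"claw":74},
    {"translation":[0,0,0],"rotation":[0,0,0],"claw":74},
  ],
)

```text
clock: 13.5
tool_pos: [0.5757, -0.0623, 0.0963]
orientation: [180.0, 0.0, 7.5]
force: [0.6, 1.0, 0.2]
opening: 0.0662
gripper_force: 0.0
```

>>> arm_command(
  steps=[
    {"translation":[0,0,0],"rotation":[0,0,0],"claw":74},
    {"translation":[0,0,0],"rotation":[0,0,0],"claw":74},
    {"translation":[0,0,0],"rotation":[0,0,0],"claw":74},
  ],
)

```text
clock: 13.8
tool_pos: [0.576, -0.0622, 0.0965]
orientation: [180.0, 0.0, 7.5]
force: [0.3, -0.3, 0.4]
opening: 0.0739
gripper_force: 0.0
```

```bash
python3 -c "
from h import *
meas2()"
```

```text
clock 14.0 open 0.0741 F [-0.5  1.1 -0.2] stone u 226.85 hx -76.5 | pad u 230.55 hx -88.6 B [ 54  58  60  64  69  74  70  55  63  76 105 129 121  82  55  43  41]
```

>>> arm_command(
  steps=[
    {"translation":[0,0,0],"rotation":[0,0,0],"claw":28},
    {"translation":[0,0,0],"rotation":[0,0,0],"claw":28},
    {"translation":[0,0,0],"rotation":[0,0,0],"claw":28},
    {"translation":[0,0,0],"rotation":[0,0,0],"claw":28},
    {"translation":[0,0,0],"rotation":[0,0,0],"claw":28},
  ],
)

```text
clock: 14.5
tool_pos: [0.5767, -0.0611, 0.0973]
orientation: [-179.9, -0.1, 7.5]
force: [-1.3, 8.6, 7.9]
opening: 0.0396
gripper_force: 4.0
```

>>> arm_command(
  steps=[
    {"translation":[0,0,0],"rotation":[0,0,0],"claw":28},
    {"translation":[0,0,0],"rotation":[0,0,0],"claw":28},
    {"translation":[0,0,0],"rotation":[0,0,0],"claw":28},
  ],
)

```text
clock: 14.8
tool_pos: [0.577, -0.0626, 0.0974]
orientation: [180.0, -0.1, 7.5]
force: [2.0, -3.4, 6.0]
opening: 0.0321
gripper_force: 30.0
```

```bash
python3 -c "
from h import *
meas2()"
```

```text
clock 15.0 open 0.0318 F [ 1.3 -2.8  5.1] stone u 226.80 hx -76.4 | pad u 228.95 hx -83.5 B [ 55  58  62  67  72  73  71  64  99 119 108  82  77  93  91  64  49]
```

>>> arm_command(
  steps=[
    {"translation":[0,0,0],"rotation":[0,0,0],"claw":74},
    {"translation":[0,0,0],"rotation":[0,0,0],"claw":74},
    {"translation":[0,0,0],"rotation":[0,0,0],"claw":74},
    {"translation":[0,0,0],"rotation":[0,0,0],"claw":74},
    {"translation":[0,0,0],"rotation":[0,0,0],"claw":74},
  ],
)

```text
clock: 15.5
tool_pos: [0.5757, -0.0622, 0.0962]
orientation: [180.0, 0.0, 7.5]
force: [0.1, -0.6, 0.8]
opening: 0.0664
gripper_force: 0.0
```

>>> arm_command(
  steps=[
    {"translation":[0,0,0],"rotation":[0,0,0],"claw":74},
    {"translation":[0,0,0],"rotation":[0,0,0],"claw":74},
    {"translation":[0,0,0],"rotation":[0,0,0],"claw":74},
  ],
)

```text
clock: 15.8
tool_pos: [0.576, -0.0622, 0.0966]
orientation: [180.0, 0.0, 7.5]
force: [-0.5, 0.6, 0.1]
opening: 0.074
gripper_force: 0.0
```

>>> arm_command(
  steps=[
    {"translation":[0,0,0],"rotation":[0,0,0],"claw":28},
    {"translation":[0,0,0],"rotation":[0,0,0],"claw":28},
    {"translation":[0,0,0],"rotation":[0,0,0],"claw":28},
    {"translation":[0,0,0],"rotation":[0,0,0],"claw":28},
    {"translation":[0,0,0],"rotation":[0,0,0],"claw":28},
  ],
)

```text
clock: 16.3
tool_pos: [0.5767, -0.0609, 0.0974]
orientation: [-179.9, -0.1, 7.5]
force: [-2.7, 9.7, 7.7]
opening: 0.0398
gripper_force: 5.0
```

>>> arm_command(
  steps=[
    {"translation":[0,0,0],"rotation":[0,0,0],"claw":28},
    {"translation":[0,0,0],"rotation":[0,0,0],"claw":28},
    {"translation":[0,0,0],"rotation":[0,0,0],"claw":28},
  ],
)

```text
clock: 16.6
tool_pos: [0.577, -0.0626, 0.0975]
orientation: [180.0, -0.1, 7.5]
force: [1.4, -3.8, 4.9]
opening: 0.0319
gripper_force: 30.0
```

```bash
python3 -c "
from h import *
meas2()"
```

```text
clock 16.8 open 0.0315 F [ 2.  -2.3  6.5] stone u 225.35 hx -71.7 | pad u nan hx nan B [ 55  57  61  67  71  77 105  89  85  68  70  93 109 107  89  61  46]
```

>>> arm_command(
  steps=[
    {"translation":[0,0,0],"rotation":[0,0,0],"claw":74},
    {"translation":[0,0,0],"rotation":[0,0,0],"claw":74},
    {"translation":[0,0,0],"rotation":[0,0,0],"claw":74},
    {"translation":[0,0,0],"rotation":[0,0,0],"claw":74},
    {"translation":[0,0,0],"rotation":[0,0,0],"claw":74},
  ],
)

```text
clock: 17.3
tool_pos: [0.5757, -0.0623, 0.0963]
orientation: [180.0, 0.0, 7.5]
force: [-0.7, 0.2, -0.1]
opening: 0.0662
gripper_force: 0.0
```

>>> arm_command(
  steps=[
    {"translation":[0,0,0],"rotation":[0,0,0],"claw":74},
    {"translation":[0,0,0],"rotation":[0,0,0],"claw":74},
    {"translation":[0,0,0],"rotation":[0,0,0],"claw":74},
  ],
)

```text
clock: 17.6
tool_pos: [0.5759, -0.0622, 0.0965]
orientation: [-180.0, 0.0, 7.5]
force: [-0.9, -0.3, -0.3]
opening: 0.0736
gripper_force: 0.0
```

>>> arm_command(
  steps=[
    {"translation":[0,0,0],"rotation":[0,0,0],"claw":28},
    {"translation":[0,0,0],"rotation":[0,0,0],"claw":28},
    {"translation":[0,0,0],"rotation":[0,0,0],"claw":28},
    {"translation":[0,0,0],"rotation":[0,0,0],"claw":28},
    {"translation":[0,0,0],"rotation":[0,0,0],"claw":28},
  ],
)

```text
clock: 18.1
tool_pos: [0.5767, -0.0609, 0.0974]
orientation: [-179.9, -0.1, 7.5]
force: [-3.6, 9.6, 8.5]
opening: 0.0393
gripper_force: 5.0
```

>>> arm_command(
  steps=[
    {"translation":[0,0,0],"rotation":[0,0,0],"claw":28},
    {"translation":[0,0,0],"rotation":[0,0,0],"claw":28},
    {"translation":[0,0,0],"rotation":[0,0,0],"claw":28},
  ],
)

```text
clock: 18.4
tool_pos: [0.577, -0.0626, 0.0975]
orientation: [180.0, -0.1, 7.5]
force: [0.8, -1.9, 5.7]
opening: 0.0316
gripper_force: 30.0
```

```bash
python3 -c "
from h import *
meas2()"
```

```text
clock 18.6 open 0.032 F [ 0.9 -1.5  5.1] stone u 223.80 hx -66.7 | pad u 225.75 hx -73.2 B [ 53  58  59  56  69 105 122  74  64  74  94 102  92  88  76  56  46]
```

Either way another squeeze is due. If the stone moves in it, that squeeze closes the gap. If the stone stays still, that was the firm one.

>>> arm_command(
  steps=[
    {"translation":[0,0,0],"rotation":[0,0,0],"claw":74},
    {"translation":[0,0,0],"rotation":[0,0,0],"claw":74},
    {"translation":[0,0,0],"rotation":[0,0,0],"claw":74},
    {"translation":[0,0,0],"rotation":[0,0,0],"claw":74},
    {"translation":[0,0,0],"rotation":[0,0,0],"claw":74},
  ],
)

```text
clock: 19.1
tool_pos: [0.5757, -0.0623, 0.0963]
orientation: [180.0, 0.0, 7.5]
force: [0.3, -0.8, -0.3]
opening: 0.0666
gripper_force: 0.0
```

>>> arm_command(
  steps=[
    {"translation":[0,0,0],"rotation":[0,0,0],"claw":74},
    {"translation":[0,0,0],"rotation":[0,0,0],"claw":74},
    {"translation":[0,0,0],"rotation":[0,0,0],"claw":74},
  ],
)

```text
clock: 19.4
tool_pos: [0.5759, -0.0622, 0.0965]
orientation: [180.0, 0.0, 7.5]
force: [-0.6, 0.5, 0.1]
opening: 0.0737
gripper_force: 0.0
```

```bash
python3 -c "
from h import *
meas2()"
```

```text
clock 19.6 open 0.0737 F [-0.9  0.1  0.1] stone u 223.50 hx -65.8 | pad u 225.75 hx -73.2 B [ 51  55  60  57  69 106 123  72  60  67  80  91  92  83  68  50  43]
```

>>> arm_command(
  steps=[
    {"translation":[0,0,0],"rotation":[0,0,0],"claw":28},
    {"translation":[0,0,0],"rotation":[0,0,0],"claw":28},
    {"translation":[0,0,0],"rotation":[0,0,0],"claw":28},
    {"translation":[0,0,0],"rotation":[0,0,0],"claw":28},
    {"translation":[0,0,0],"rotation":[0,0,0],"claw":28},
  ],
)

```text
clock: 20.1
tool_pos: [0.5767, -0.0606, 0.0976]
orientation: [-179.9, -0.1, 7.5]
force: [-6.2, 15.6, 11.6]
opening: 0.0396
gripper_force: 7.8
```

>>> arm_command(
  steps=[
    {"translation":[0,0,0],"rotation":[0,0,0],"claw":28},
    {"translation":[0,0,0],"rotation":[0,0,0],"claw":28},
    {"translation":[0,0,0],"rotation":[0,0,0],"claw":28},
  ],
)

```text
clock: 20.4
tool_pos: [0.5771, -0.0625, 0.0976]
orientation: [180.0, -0.1, 7.5]
force: [-0.5, -2.2, 6.2]
opening: 0.0318
gripper_force: 30.0
```

```bash
python3 -c "
from h import *
meas2();meas2()
im,d=snap('top');b,_=snap('side')
A=cv2.resize(im[185:230,165:265],None,fx=7,fy=6,interpolation=cv2.INTER_CUBIC);B=cv2.resize(b[185:230,235:335],(700,270),interpolation=cv2.INTER_CUBIC)
cv2.imwrite('pics/c8.png',np.vstack([A,B])[:,:,::-1])"
```

```text
clock 20.6 open 0.0319 F [-0.3 -1.7  6.3] stone u 223.75 hx -66.6 | pad u 225.80 hx -73.4 B [ 55  56  58  54  67 105 122  73  60  62  72  85  94  92  77  56  47]
clock 20.8 open 0.0323 F [ 0.1 -1.7  5.4] stone u 223.80 hx -66.7 | pad u 225.75 hx -73.2 B [ 55  58  58  57  69 104 123  72  60  62  73  85  93  91  76  54  49]
```

View pics/c8.png

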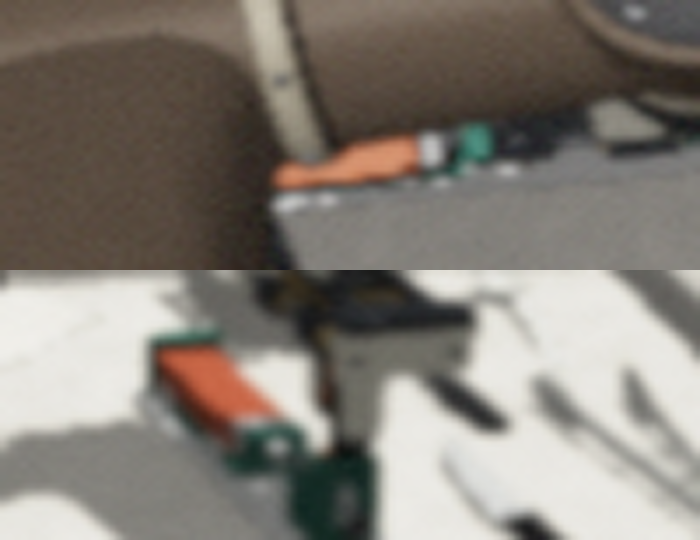

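The stone did not move in the last squeeze, and the squeezing force rose clearly (7.8 N on the pad mid-stroke against 5.0 N before). In the picture the stone meets the end stop, and the green jaw plate at crop (475,140) has come closer to the pad at (432,150). I'll check the compression as a number before handing in.

```bash
python3 -c "
from h import *
im=np.mean([snap('top')[0].astype(float) for _ in range(3)],0)
U=np.arange(222,240); 
L=np.array([im[int(round(211.39-(u-190)*.119))-2:int(round(211.39-(u-190)*.119))+1,u].mean(0) for u in U]); g=np.clip(L[:,1]-L[:,0]-8,0,None)
k=U>=229; pl=(g[k]*U[k]).sum()/g[k].sum(); b=L[:,2]; m=(U>=226)&(U<=229)
print(np.c_[U,L.astype(int)].tolist()); print('plate',pl,'stone/pad peak',U[m][np.argmax(b[m])],'compression mm from 8.9px:',(8.9-(pl-U[m][np.argmax(b[m])]))*3.16)
o=ctrl.get_obs();print(o['opening'],o['gripper_force'],o['clock'])
"
```

```text
[[222, 110, 75, 58], [223, 76, 57, 47], [224, 73, 59, 51], [225, 82, 75, 70], [226, 89, 84, 78], [227, 82, 76, 73], [228, 69, 65, 61], [229, 65, 63, 60], [230, 70, 79, 73], [231, 72, 94, 85], [232, 61, 78, 68], [233, 56, 76, 66], [234, 54, 68, 60], [235, 53, 55, 51], [236, 50, 48, 46], [237, 46, 43, 42], [238, 41, 39, 40], [239, 41, 40, 40]]
plate 232.17857142857142 stone/pad peak 226 compression mm from 8.9px: 8.599714285714326
0.03216159195223394 30.002962052822113 21.05
```

```bash
python3 -c "
from plant import ctrl
print(ctrl.close_job())"
```

```text
the job is handed in; nothing more can be done
None
```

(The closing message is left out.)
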